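# Shut down the interlocked gas bank

## Robot

A 7-joint arm with a two-finger parallel gripper is mounted at the origin on a cart in front of the work surface, level with it; the furniture and walls round the work are solid. World frame = base frame: x ahead of the robot, y to its left, z up, the work surface at z = 0. Lengths are in m, angles in rad, forces in N, time in s.
With the tool pointing down it reaches from about 0.4 to 0.85 m from the base axis. Payload 10.4 kg.
Tool frame: the origin (TCP) lies between the finger pads; the fingertips stand ahead of it and the grasp point (between the pads) lies 3 mm ahead of it (r.tips_ahead is the z of the fingertips in the tool frame, in m); z points along the fingers, y is the line along which they close (so a half turn about z gives the same grasp; the last joint's range is limited). The gripper opens to 87 mm and grips with 3 to 60 N. Pads are 19 mm wide; open, the fingers measure 117 mm over their backs; the gripper's body (75 mm by 190 mm) begins 51 mm behind the grasp point.
Start: joints at [1.103, 0.332, -0.065, 1.46, 0.022, 1.35, -0.088], TCP at [0.269, -0.564, 0.219] pointing down, gripper open.
Joint ranges: [-2.6, 2.6], [-0.5, 2.12], [-1.47, 1.34], [0.16, 2.42], [-1.27, 4.41], [0.06, 2.06], [-2.6, 2.6]. Speed limits (rad/s): [2.22, 2.22, 2.79, 2.79, 3.14, 3.14, 3.14].

## Interface

Orientations are given as a unit quaternion [x, y, z, w].
In Python, from bench import telemetry, camera, get_calibration, r gives the robot as it stands.
- The arm moves only by the tool drive_tool, never from a script. Its argument "series" is one flat list of numbers, 7 for each row, row after row: the turn, a rotation vector about the tool's x, y, z in units of 5 degrees (1.0 is 5 degrees), then the shift along the tool's x, y, z in units of 40 mm (1.0 is 40 mm), then the opening, from -1 (shut) to 1 (fully open). A call has 1 to 10 rows; each row is the pose to reach, as a shift and turn from the pose commanded when the call began, along the tool's axes at that moment; what a row does not reach only later rows make up. A row lasts 1/12 s, in which the tool goes at most 41.7 mm and 7.16 degrees, less where a joint would pass 70% of its speed; a pose out of reach is approached as far as the arm can. A call with a gripper value outside its range is refused whole. The fingers move at their own pace and stop on an object; "grip_force" is the grip in N (left out, the last holds). Time passes only in rows, so rows that repeat a pose let the fingers close. It gives the time, the measured TCP pose, the force, the opening and the grip force at its end, in the units of the state.
- telemetry.read_state(): the state, without advancing time (a new reading comes with each control period).
- camera(name): name is "side" or "top"; returns the picture (420x560x3 uint8, red, green, blue); there is no depth.
- get_calibration(name): a dict with "fovy" (degrees; the focal length in pixels is half the picture's height over the tangent of half this angle, whatever the lens; pixels are square), "cx", "cy" (the principal point, pixels), "xyz" and "rotation" of the camera in the world. Camera axes: x right, y up, looking along -z (the intrinsics and any distortion apply to the point x, -y, -z); pixel columns grow to the right and rows downward; lengths in m; the calibration is good to about 2 mm. A picture is of the moment at which its call begins. get_calibration takes no time and is no camera call.
- r.close_job(): hands the job in; it is judged then, once.
The state is a dict: "time": time; "joint_positions": joint angles; "joint_vel": joint speeds; "joint_torque": joint torques, N m; "ee_pos": TCP position; "eef_rot": TCP orientation; "ft_force": force on the tool from outside, world axes, zero at the start; "torque": the same for the moment, N m; "width": finger opening in m; "grip_force": force on a finger pad.
Only numpy, scipy, OpenCV 4.12 (cv2) and the standard library are available. Lean on these libraries where they do the work, as an engineer would, in place of code of your own. Each camera call takes 0.05 s, during which the arm holds its last target. There are 200 camera calls.

## Task

Shut down the gas bank: throw all three levers fully over to the back, then push the lock slide home to the left. A hidden interlock frees the levers one at a time in an order you can only find by trying, so feel each one gently, never lean on a blocked one (stay under 25 N), and leave the things around it where they are.

Things in the scene. Friction and masses are not known exactly. Their poses are not given: they have to be found in the camera images.
- bank: Gas shut-off bank, fixed: grey box, x -78 to +45, y -130 to +130, 78 mm high, three equal levers on top. Origin on the worktop under the pivot line; x to the back (away from the robot at yaw 0), y left, z up. Pivots along y at x = 0, z = 78, y = +70, 0, -70 mm; lugs beside them to z = 90. Hidden interlock: levers come free in one of six orders, drawn anew each time.
- bank_ledge (a point): Middle of the bank's lower front ledge, which spans x -78 to -30 and all of y, 52 mm high; at (-55, 0, 52) mm in the bank's frame. The lock slide runs on it. Brass stubs stick out of the bank's back to x = +77, z up to 56. No contact force between robot and bank (levers, slide and all) may pass 25 N.
- lock_slide (a joint): Lock slide, m: 0 = out (unlocked), 0.045 = home against a stiff sprung stop (locked); moves along the bank's +y (to the left). Up to 0.002 at the start. Free, it takes 3 to 4 N and stays where it is left; while any lever is not over it gives 3 to 5 mm, then stands firm.
- lock_knob (a point): Centre of the lock slide's upright black knob, diameter 25 mm, 24 mm high (z 91 to 115 mm) on a 10 mm post, at (-55, -55 + slide, 103) mm in the bank's frame: in front of the gap between the middle and right levers.
- lever_left (a joint): Left lever, rad: 0 leans 0.5 rad to the front (open), 1.0 leans 0.5 rad to the back (shut), where a stiff buffer ends the swing by 1.08; starts at 0 to 0.03. Stays where left. Free, it swings over under 2 to 6 N at the knob; blocked, it gives under 0.12 rad, then stands rigid. A lever is freed when those before it are right over.
- knob_left (a point): Centre of the left lever's black ball knob (diameter 25 mm), on a 9 mm steel stem, 85 mm from its pivot; at joint 0 it is at (-41, +70, 153) mm in the bank's frame, at joint 1 at (+41, +70, 153), half-way at (0, +70, 163).
- lever_mid (a joint): Middle lever, rad: 0 leans 0.5 rad to the front (open), 1.0 leans 0.5 rad to the back (shut), where a stiff buffer ends the swing by 1.08; starts at 0 to 0.03. Stays where left. Free, it swings over under 2 to 6 N at the knob; blocked, it gives under 0.12 rad, then stands rigid. A lever is freed when those before it are right over.
- knob_mid (a point): Centre of the middle lever's black ball knob (diameter 25 mm), on a 9 mm steel stem, 85 mm from its pivot; at joint 0 it is at (-41, +0, 153) mm in the bank's frame, at joint 1 at (+41, +0, 153), half-way at (0, +0, 163).
- lever_right (a joint): Right lever, rad: 0 leans 0.5 rad to the front (open), 1.0 leans 0.5 rad to the back (shut), where a stiff buffer ends the swing by 1.08; starts at 0 to 0.03. Stays where left. Free, it swings over under 2 to 6 N at the knob; blocked, it gives under 0.12 rad, then stands rigid. A lever is freed when those before it are right over.
- knob_right (a point): Centre of the right lever's black ball knob (diameter 25 mm), on a 9 mm steel stem, 85 mm from its pivot; at joint 0 it is at (-41, -70, 153) mm in the bank's frame, at joint 1 at (+41, -70, 153), half-way at (0, -70, 163).
- beaker_pp: Plastic beaker, 52 mm wide, 58 high, left of the bank; loose bystander, not to be moved. Origin at the centre of its underside.
- timer: White timer, 50x60x16 mm, lying right of the bank; loose bystander, not to be moved. Origin at the centre of its underside.
- tweezers: Steel tweezers, 120 mm long, lying in front of the bank; loose bystander, not to be moved. Origin at the centre of its underside.
- stopper: Blue rubber stopper, 29 mm wide, 26 high, right of the bank's back corner; loose bystander, not to be moved. Origin at the centre of its underside.
- tape_roll: Roll of tape, 96 mm wide, 25 high, lying on the right of the worktop; loose bystander, not to be moved. Origin at the centre of its underside.

How it is judged:
By the outcome, as a careful person would: the job done as asked, in the order asked, and still so for the second after the job is handed in, with the robot touching nothing.
It also fails if it takes over 70 s, if anything falls off the work surface, if the arm or the gripper's body presses on something with over 40 N, if the wrist force passes 120 N, or if a joint passes its speed limit or range.

## Working session

There is one attempt and no reset: what is moved stays moved. The work goes in short steps, Python scripts to look and compute and a tool call to move; the robot and the scene stay as the last step left them, time stands still between calls to the robot, and variables do not carry over. Pictures are saved under pics/ and viewed, at most 10 in all, crops included, and the job is handed in when it is done.

Besides the shell and the picture viewer there is one more tool, called after ">>>" by a JSON object that holds its "api" and its "payload", one argument or row to a line. drive_tool: Moves the arm, as the interface text tells. Its arguments: {"type":"object","properties":{"series":{"type":"array"},"grip_force":{"type":"number"}},"required":["series"]}

```bash
mkdir -p pics; ls; python3 - <<'E'
from bench import telemetry, camera, get_calibration, r
import cv2
for n in("side","top"):
    im=camera(n); cv2.imwrite(f"pics/{n}0.png",im[:,:,::-1]); print(n,get_calibration(n))
print(telemetry.read_state(), r.tips_ahead)
E
```

```text
pics
side {'fovy': 49.890662407698365, 'cx': 280.34376306152586, 'cy': 205.01549329837218, 'xyz': array([-0.06743173,  0.81081521,  0.56107667]), 'rotation': array([-0.16383654,  0.51772785,  0.80259558, -0.24689227])}
top {'fovy': 52.91945502198841, 'cx': 274.2538055875431, 'cy': 210.49156637776736, 'xyz': array([ 0.41173082, -0.02745385,  1.18464607]), 'rotation': array([-0.02471309,  0.03642282,  0.71320177, -0.6995755 ])}
{'time': 0.1, 'joint_positions': array([ 1.10342397,  0.33278246, -0.06470082,  1.46087046,  0.02163229,
        1.34989803, -0.08847797]), 'joint_vel': array([ 6.40592856e-04, -2.34734365e-03,  9.44079292e-05, -3.29320980e-03,
        9.98083900e-04,  8.46650540e-04,  9.93198557e-04]), 'joint_torque': array([ 9.85166553e-04, -6.24543071e+01,  2.43651133e-02, -3.90711486e+01,
       -6.14549895e-02,  3.66387866e-02,  1.11540730e-04]), 'ee_pos': array([ 0.26874117, -0.56387786,  0.21784362]), 'eef_rot': array([ 9.75368295e-01,  2.20581710e-01, -1.82349077e-04, -6.04033517e-04]), 'ft_force': array([ 0.19725029, -1.17071938, -0.38454463]), 'torque': array([ 0.01799091, -0.02408024,  0.08160858]), 'grip_force': 0.0, 'width': 0.0871726371162128} 0.022
```

View pics/side0.png

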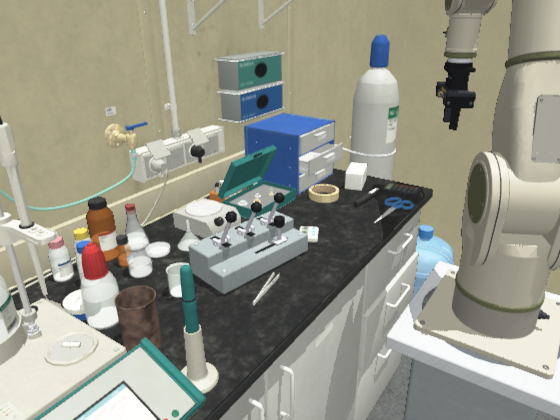

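View pics/top0.png

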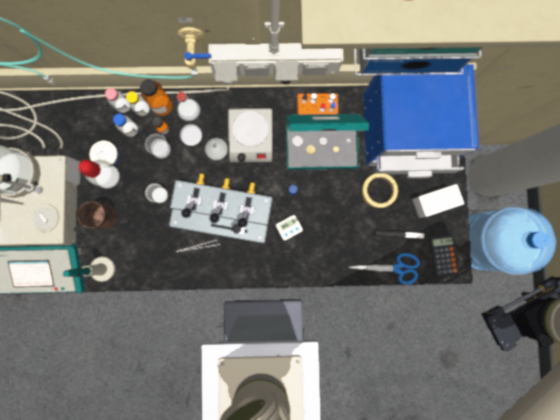

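The side view shows the bank around (250,250) with its knobs at (223,222)–(278,198). The top view shows it at (221,210), slightly rotated, with tweezers in front of it at (198,246). Next I'll zoom in on both.

```bash
python3 - <<'E'
import cv2,numpy as np
t=cv2.imread("pics/top0.png")[165:260,140:310]; s=cv2.imread("pics/side0.png")[180:310,160:330]
cv2.imwrite("pics/tz.png",cv2.resize(t,None,fx=4.7,fy=4.7,interpolation=cv2.INTER_CUBIC)); cv2.imwrite("pics/sz.png",cv2.resize(s,None,fx=4.5,fy=4.5,interpolation=cv2.INTER_CUBIC))
E
```

```text
(no output)
```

View pics/tz.png

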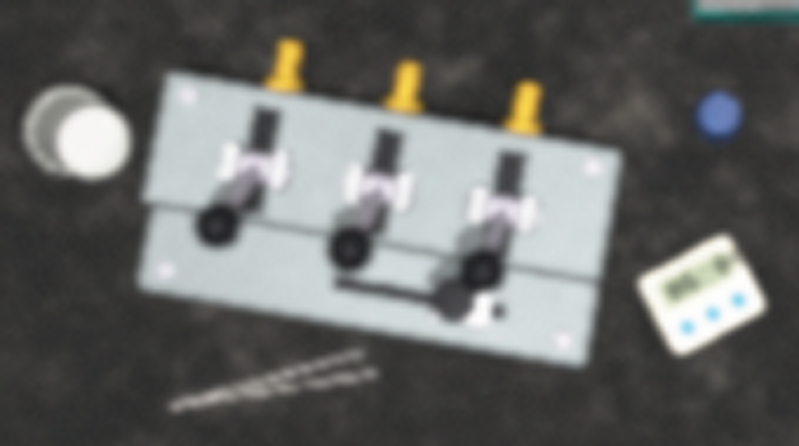

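View pics/sz.png

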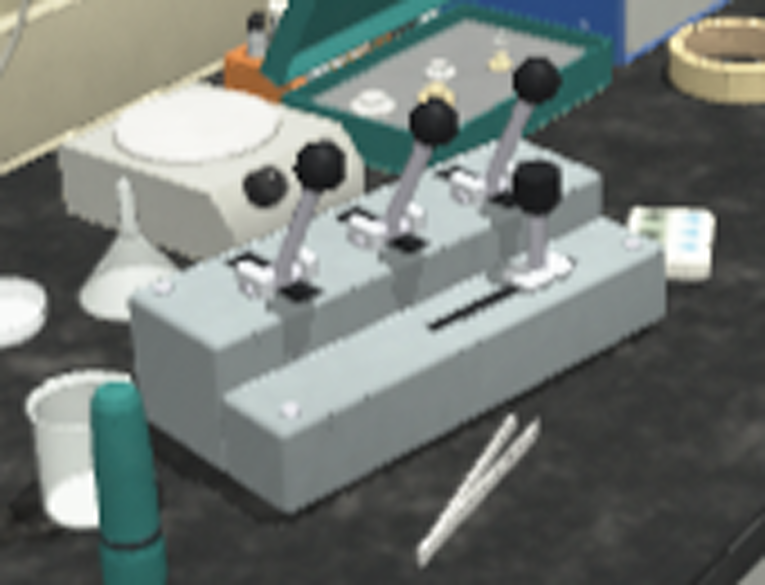

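The top crop shows lever knobs at (217,226), (350,249) and (482,271), with the lock knob at (455,300). The side crop shows lever knobs at (320,165), (434,122) and (537,80), with the lock knob at (537,188). The bank top's back corners in the top crop are (168,73) and (622,150), and the ledge's front corners are (138,288) and (587,365).

```bash
cat > h.py <<'E'
import numpy as np
from bench import telemetry, camera, get_calibration, r
from scipy.spatial.transform import Rotation as R
def ray(n,u,v):
    c=get_calibration(n); f=210/np.tan(np.radians(c["fovy"]/2))
    d=R.from_quat(c["rotation"]).apply([(u-c["cx"])/f,-(v-c["cy"])/f,-1]); return np.array(c["xyz"]),d/np.linalg.norm(d)
def onz(n,u,v,z):
    o,d=ray(n,u,v); return o+d*(z-o[2])/d[2]
def tri(a,b):
    A=0;B=0;rs=[ray("top",*a),ray("side",*b)]
    for o,d in rs: P=np.eye(3)-np.outer(d,d);A=A+P;B=B+P@o
    x=np.linalg.solve(A,B); return x,[round(1e3*np.linalg.norm((np.eye(3)-np.outer(d,d))@(x-o)),1) for o,d in rs]
E
python3 - <<'E'
from h import *
T=lambda u,v:((u+.5)/4.7-.5+140,(v+.5)/4.7-.5+165)
S=lambda u,v:((u+.5)/4.5-.5+160,(v+.5)/4.5-.5+180)
W=[];
for a,b in [((217,226),(320,165)),((350,249),(434,122)),((482,271),(537,80)),((455,300),(537,188))]:
    x,e=tri(T(*a),S(*b));W.append(x);print(x.round(4),e)
B=np.array([(-41,70),(-41,0),(-41,-70),(-55,-55)])/1e3
C=[((168,73),.078,(45,130)),((622,150),.078,(45,-130)),((138,288),.052,(-78,130)),((587,365),.052,(-78,-130))]
def fit(P,Q):
    p=P[:,0]+1j*P[:,1];q=Q[:,0]+1j*Q[:,1];pm,qm=p.mean(),q.mean()
    y=np.angle(np.sum(np.conj(p-pm)*(q-qm)));t=qm-np.exp(1j*y)*pm
    print("yaw",y.round(4),"t",t.round(4),"res mm",(1e3*(q-np.exp(1j*y)*p-t)).round(1))
fit(B,np.array(W)[:,:2])
Q=np.array([onz("top",*T(*c[0]),c[1])[:2] for c in C]);P=np.array([c[2] for c in C])/1e3
fit(P,Q); fit(np.vstack([B,P]),np.vstack([np.array(W)[:,:2],Q]))
for n,a,z in[("beaker",(92,143),.0),("timer",(702,295),.016),("stopper",(718,115),.026),("twz",(275,380),.004)]:print(n,onz("top",*T(*a),z).round(3))
E
```

```text
[0.5    0.1711 0.1543] [np.float64(0.6), np.float64(0.6)]
[0.4866 0.1022 0.1535] [np.float64(0.3), np.float64(0.3)]
[0.4736 0.0336 0.1542] [np.float64(0.1), np.float64(0.1)]
[0.4613 0.0516 0.1039] [np.float64(0.4), np.float64(0.4)]
yaw -0.1952 t (0.5267+0.0945j) res mm [-0. +0.j   0.1-0.2j  0.7-0.2j -0.8+0.4j]
yaw -0.1876 t (0.5252+0.0937j) res mm [-0.9-0.4j -0.5+1.j   0.9-0.7j  0.6+0.j ]
yaw -0.189 t (0.5259+0.0942j) res mm [ 1.2+0.4j  0.9+0.3j  1. +0.4j -0.3+1.1j -1.8-0.8j -1.1+0.5j -0.1-1.3j
  0. -0.6j]
beaker [0.564 0.275 0.   ]
timer [ 0.465 -0.088  0.016]
stopper [ 0.571 -0.099  0.026]
twz [0.42  0.166 0.004]
```

```bash
cat >> h.py <<'E'
Y=-0.192; O=np.array([.5262,.0943]); c,s=np.cos(Y),np.sin(Y); M=np.array([[c,-s],[s,c]])
QT=R.from_euler('z',Y)*R.from_quat([1,0,0,0])
def bank(p): return np.r_[M.T@(np.array(p[:2])-O),p[2]]*1e3
def go(*bs):
    st=telemetry.read_state(); R0=R.from_quat(st["eef_rot"])
    print("t",st["time"],"bank",bank(st["ee_pos"]).round(1),"F bank",(M.T@st["ft_force"][:2]).round(2),st["ft_force"][2].round(2))
    print("turn",((R0.inv()*QT).as_rotvec(degrees=True)/5).round(2))
    for b in bs:
        w=np.r_[O+M@np.array(b[:2])/1e3,b[2]/1e3]; print(b,"shift",(R0.inv().apply(w-st["ee_pos"])/.04).round(2))
E
python3 -c "
from h import *
go((-76,-300,280),(-76,0,270),(-76,0,166))"
```

```text
t 0.1 bank [-127.1 -695.2  217.8] F bank [ 0.42 -1.11] -0.38
turn [-0.01  0.01  7.3 ]
(-76, -300, 280) shift [ 6.9  -7.19 -1.55]
(-76, 0, 270) shift [ 11.36 -13.22  -1.29]
(-76, 0, 166) shift [ 11.36 -13.21   1.31]
```

>>> {"api": "drive_tool", "payload": {
  "series": [0,0,0,0,0,-0.8,-1,0,0,0,0.5,-0.5,-1.5,-1,0,0,7.3,6.9,-7.2,-1.5,-1,0,0,7.3,6.9,-7.2,-1.5,-1,0,0,7.3,6.9,-7.2,-1.5,-1,0,0,7.3,6.9,-7.2,-1.5,-1,0,0,7.3,6.9,-7.2,-1.5,-1,0,0,7.3,6.9,-7.2,-1.5,-1,0,0,7.3,6.9,-7.2,-1.5,-1,0,0,7.3,6.9,-7.2,-1.5,-1],
  "grip_force": 20
}}

```text
time: 0.93
ee_pos: [0.3806, -0.2249, 0.2784]
eef_rot: [0.995, -0.096, -0.0, 0.0]
ft_force: [1.3, 0.5, -0.3]
width: 0.028
grip_force: 0.0
```

```bash
python3 -c "
from h import *
go((-76,-300,280),(-80,0,270))"
```

```text
t 0.9333 bank [ -82.  -341.1  278.4] F bank [1.19 0.7 ] -0.27
turn [ 0.    0.   -0.01]
(-76, -300, 280) shift [ 0.15 -1.03 -0.04]
(-80, 0, 270) shift [ 0.05 -8.53  0.21]
```

>>> {"api": "drive_tool", "payload": {
  "series": [0,0,0,0,-7.5,0,-1,0,0,0,0,-7.5,0,-1,0,0,0,0,-7.5,0,-1,0,0,0,0,-7.5,0,-1,0,0,0,0,-7.5,0,-1,0,0,0,0,-7.5,0,-1,0,0,0,0,-7.5,0,-1,0,0,0,0,-7.5,0,-1,0,0,0,0,-7.5,0,-1,0,0,0,0,-7.5,0,-1]
}}

```text
time: 1.77
ee_pos: [0.4377, 0.0676, 0.2783]
eef_rot: [0.995, -0.095, -0.0, 0.0]
ft_force: [0.7, -0.1, -0.3]
width: 0.0005
grip_force: 0.0
```

```bash
python3 -c "
from h import *
go((-76,0,270),(-76,0,166))"
```

```text
t 1.7667 bank [-81.8 -43.1 278.3] F bank [ 0.71 -0.  ] -0.34
turn [0.   0.01 0.01]
(-76, 0, 270) shift [ 0.15 -1.08  0.21]
(-76, 0, 166) shift [ 0.15 -1.08  2.81]
```

>>> {"api": "drive_tool", "payload": {
  "series": [0,0,0,0.0,-1.08,0,-1,0,0,0,0.0,-1.08,0,-1,0,0,0,0.0,-1.08,0.6,-1,0,0,0,0.0,-1.08,1.2,-1,0,0,0,0.0,-1.08,1.8,-1,0,0,0,0.0,-1.08,2.4,-1,0,0,0,0.0,-1.08,2.8,-1,0,0,0,0.0,-1.08,2.8,-1,0,0,0,0.0,-1.08,2.8,-1,0,0,0,0.0,-1.08,2.8,-1]
}}

```text
time: 2.6
ee_pos: [0.4468, 0.1094, 0.1676]
eef_rot: [0.995, -0.097, 0.001, -0.0]
ft_force: [0.1, 0.9, 0.4]
width: 0.0009
grip_force: 0.0
```

```bash
python3 -c "
from h import *
import cv2
go((-63,0,166))
a=camera('top')[165:260,140:310];b=camera('side')[140:280,160:330]
f=lambda i,h:cv2.resize(i,(395,h),interpolation=cv2.INTER_CUBIC)
cv2.imwrite('pics/c1.png',np.hstack([f(a,325),f(b,325)])[:,:,::-1])"
```

```text
t 2.6 bank [-80.8  -0.4 167.6] F bank [-0.1   0.93] 0.37
turn [-0.   -0.01 -0.02]
(-63, 0, 166) shift [ 0.44 -0.01  0.04]
```

View pics/c1.png

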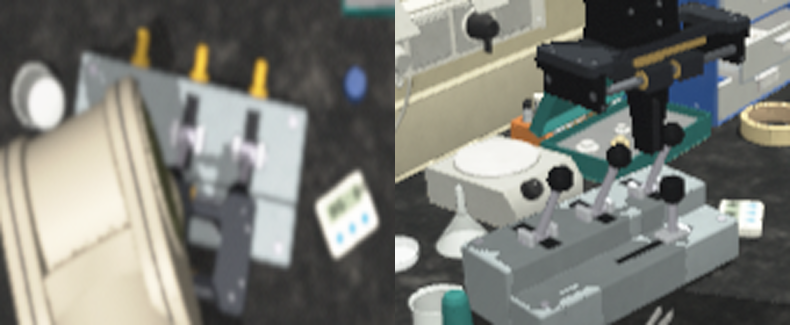

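The side view shows the closed fingertip near (650,150) and the mid knob at (618,155). I'll check whether that agrees with the geometry.

```bash
python3 - <<'E'
from h import *
def proj(n,p):
    c=get_calibration(n); f=210/np.tan(np.radians(c["fovy"]/2)); q=R.from_quat(c["rotation"]).inv().apply(np.array(p)-c["xyz"]); return np.array([c["cx"]-f*q[0]/q[2],c["cy"]+f*q[1]/q[2]])
for b in [(-81,0,145),(-41,0,153),(-41,-70,153)]:
    u=proj("side",np.r_[O+M@np.array(b[:2])/1e3,b[2]/1e3]); print(b,u,(u-[160,140])*[395/170,325/140]+[395,0])
E
```

```text
(-81, 0, 145) [269.08555208 215.86349823] [648.46348866 176.11169231]
(-41, 0, 153) [256.47584839 207.00196189] [619.16447126 155.54026867]
(-41, -70, 153) [279.36781904 197.9480558 ] [672.35463836 134.52227239]
```

```bash
python3 - <<'E'
from h import *
import cv2
a=camera('side')[150:250,220:320]
cv2.imwrite('pics/c2.png',cv2.resize(a,(600,600),interpolation=cv2.INTER_CUBIC)[:,:,::-1])
E
```

```text
(no output)
```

View pics/c2.png

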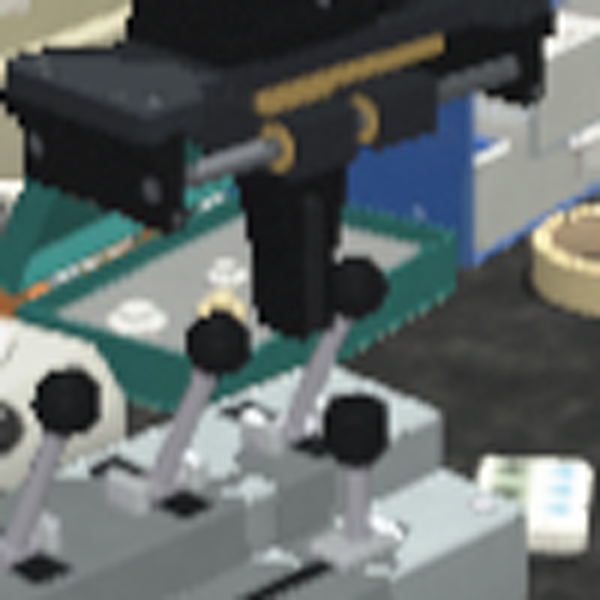

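The tip is at crop (292,330), which is pixel (268.7,205). That is about 11 px above the prediction. I'll quantify the difference, using the top view as well.

```bash
cat >> h.py <<'E'
def proj(n,b):
    p=np.r_[O+M@np.array(b[:2])/1e3,b[2]/1e3]
    c=get_calibration(n); f=210/np.tan(np.radians(c["fovy"]/2)); q=R.from_quat(c["rotation"]).inv().apply(np.array(p)-c["xyz"]); return np.array([c["cx"]-f*q[0]/q[2],c["cy"]+f*q[1]/q[2]])
E
python3 - <<'E'
from h import *
for z in(145,165,175):
  print(z,[(6*(proj("side",(-81+dx,dy,z))-[220,150])).round().tolist() for dx,dy in((9,15),(-9,15),(-9,-15),(9,-15))])
st=telemetry.read_state();print(st["ee_pos"],R.from_quat(st["eef_rot"]).as_matrix().round(3).tolist())
# where tip edge pixel ray hits z=145
for uv in((255,320),(300,335)):
  for z in (.145,.16,.175): print(uv,z,bank(onz("side",uv[0]/6+220,uv[1]/6+150,z)).round(0))
E
```

```text
145 [[246.0, 401.0], [281.0, 416.0], [342.0, 390.0], [308.0, 375.0]]
165 [[245.0, 349.0], [280.0, 364.0], [342.0, 339.0], [307.0, 324.0]]
175 [[244.0, 323.0], [279.0, 338.0], [342.0, 313.0], [306.0, 299.0]]
[0.44693307 0.10988036 0.16772129] [[0.981, -0.192, 0.002], [-0.192, -0.981, -0.0], [0.002, -0.0, -1.0]]
(255, 320) 0.145 [-22. -35. 145.]
(255, 320) 0.16 [-48. -12. 160.]
(255, 320) 0.175 [-73.  10. 175.]
(300, 335) 0.145 [-45. -37. 145.]
(300, 335) 0.16 [-69. -14. 160.]
(300, 335) 0.175 [-93.   8. 175.]
```

```bash
python3 - <<'E'
from h import *
import cv2
for z in(216,244,260,290):
  print(z,[proj("top",(-81+dx,-95,z)).round().tolist() for dx in(-37,37)],[(6*(proj("side",(-81+dx,dy,z))-[220,150])).round().tolist() for dx,dy in((-37,95),(37,95),(-37,-95))])
a=camera('top')[190:280,170:290]; b=camera('side')[60:240,180:360]
f=lambda i,s:cv2.resize(i,None,fx=s,fy=s,interpolation=cv2.INTER_CUBIC)
b=f(b,2.2);a=f(a,3.3);a=cv2.copyMakeBorder(a,0,396-297,0,0,0)
cv2.imwrite('pics/c3.png',np.hstack([a,b])[:,:,::-1]);print(a.shape,b.shape)
E
```

```text
216 [[245.0, 256.0], [251.0, 224.0]] [[151.0, 320.0], [5.0, 256.0], [555.0, 166.0]]
244 [[245.0, 256.0], [251.0, 224.0]] [[147.0, 237.0], [0.0, 177.0], [557.0, 92.0]]
260 [[244.0, 257.0], [250.0, 223.0]] [[145.0, 189.0], [-3.0, 131.0], [558.0, 49.0]]
290 [[244.0, 257.0], [250.0, 222.0]] [[141.0, 96.0], [-9.0, 43.0], [560.0, -34.0]]
(396, 396, 3) (396, 396, 3)
```

View pics/c3.png

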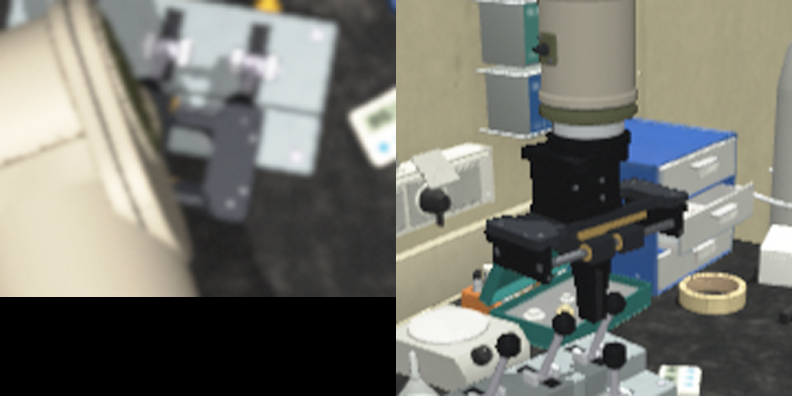

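In the top view the body's end corners are at (249,223) and (245,257), so its x,y agree with telemetry. In the side view the body and tip both sit about 28 mm higher than reported. I'll lower by 28 mm, which is safe under either reading, and check the tip.

>>> {"api": "drive_tool", "payload": {
  "series": [0,0,0,0,0,0.2,-1,0,0,0,0,0,0.4,-1,0,0,0,0,0,0.6,-1,0,0,0,0,0,0.7,-1,0,0,0,0,0,0.7,-1,0,0,0,0,0,0.7,-1]
}}

```text
time: 3.35
ee_pos: [0.4459, 0.11, 0.1382]
eef_rot: [0.995, -0.096, -0.0, 0.0]
ft_force: [0.4, -0.1, 0.5]
width: 0.0003
grip_force: 0.0
```

```bash
python3 - <<'E'
from h import *
go((-63,0,140))
a=camera('side'); d=a.max(2)<55
for row in range(200,226,2): print(row,''.join('#' if x else '.' for x in d[row,235:300]))
E
```

```text
t 3.35 bank [-8.180e+01  1.000e-01  1.382e+02] F bank [0.44 0.03] 0.48
turn [ 0.    0.01 -0.  ]
(-63, 0, 140) shift [ 0.47  0.   -0.05]
200 .......########............######################................
202 ............###.....###....###################...................
204 .................########..##############........................
206 ................##########..#############........................
208 ................##########..#############.....##.................
210 .................#########..#############.....##.................
212 .....................#......############....................#####
214 #...........................#############.....................##.
216 #............................##################.................#
218 #................................####..##########................
220 .......................................##########................
222 .......................................##########................
224 ...................................##############................
```

>>> {"api": "drive_tool", "payload": {
  "series": [0,0,0,0.1,0,0.03,-1,0,0,0,0.2,0,0.03,-1,0,0,0,0.3,0,0.03,-1,0,0,0,0.35,0,0.03,-1,0,0,0,0.4,0,0.03,-1,0,0,0,0.43,0,0.03,-1,0,0,0,0.46,0,0.03,-1,0,0,0,0.49,0,0.03,-1,0,0,0,0.49,0,0.03,-1]
}}

```text
time: 4.15
ee_pos: [0.4652, 0.1064, 0.1373]
eef_rot: [0.995, -0.096, -0.0, -0.0]
ft_force: [-1.6, 1.2, 0.6]
width: 0.0003
grip_force: 1.0
```

```bash
python3 -c "
from h import *
go((-52,0,138))"
```

```text
t 4.15 bank [-62.2   0.3 137.3] F bank [-1.82  0.87] 0.56
turn [ 0.    0.01 -0.  ]
(-52, 0, 138) shift [ 0.25  0.01 -0.02]
```

>>> {"api": "drive_tool", "payload": {
  "series": [0,0,0,0.02,0,0,-1,0,0,0,0.04,0,0,-1,0,0,0,0.06,0,0,-1,0,0,0,0.08,0,0,-1,0,0,0,0.1,0,0,-1,0,0,0,0.12,0,0,-1,0,0,0,0.12,0,0,-1]
}}

```text
time: 4.73
ee_pos: [0.4701, 0.1055, 0.1374]
eef_rot: [0.995, -0.096, -0.0, -0.0]
ft_force: [-3.1, 2.2, 1.6]
width: 0.0004
grip_force: 2.0
```

```bash
python3 -c "
from h import *
go((-52,0,138))"
```

```text
t 4.7333 bank [-57.2   0.3 137.4] F bank [-3.5   1.56] 1.63
turn [-0.  0. -0.]
(-52, 0, 138) shift [ 0.13  0.01 -0.02]
```

>>> {"api": "drive_tool", "payload": {
  "series": [0,0,0,0.02,0,0,-1,0,0,0,0.04,0,0,-1,0,0,0,0.06,0,0,-1,0,0,0,0.08,0,0,-1,0,0,0,0.08,0,0,-1]
}}

```text
time: 5.15
ee_pos: [0.4723, 0.1052, 0.1373]
eef_rot: [0.995, -0.096, -0.001, 0.0]
ft_force: [-8.8, 2.8, 6.8]
width: 0.0007
grip_force: 4.9
```

```bash
python3 -c "
from h import *
go((-52,0,138))"
```

```text
t 5.15 bank [-55.    0.4 137.3] F bank [-9.22  1.08] 6.84
turn [0.   0.02 0.  ]
(-52, 0, 138) shift [ 0.07  0.01 -0.02]
```

>>> {"api": "drive_tool", "payload": {
  "series": [0,0,0,-0.2,0,0,-1,0,0,0,-0.6,0,0,-1,0,0,0,-0.6,0.8,0,-1,0,0,0,-0.6,1.75,0,-1,0,0,0,-0.6,1.76,0,-1,0,0,0,-0.4,1.76,0,-1,0,0,0,-0.25,1.76,0,-1,0,0,0,-0.25,1.76,0,-1,0,0,0,-0.25,1.76,0,-1]
}}

```text
time: 5.9
ee_pos: [0.4504, 0.0383, 0.1372]
eef_rot: [0.995, -0.095, -0.0, -0.0]
ft_force: [0.4, 0.8, -0.0]
width: 0.0005
grip_force: 0.0
```

```bash
python3 -c "
from h import *
go((-56,-70,138))"
```

```text
t 5.9 bank [-63.7 -69.5 137.2] F bank [0.28 0.86] -0.04
turn [-0.01  0.    0.01]
(-56, -70, 138) shift [ 0.19  0.01 -0.02]
```

Push to −56, then creep.

>>> {"api": "drive_tool", "payload": {
  "series": [0,0,0,0.03,0,0,-1,0,0,0,0.05,0,0,-1,0,0,0,0.07,0,0,-1,0,0,0,0.09,0,0,-1,0,0,0,0.11,0,0,-1,0,0,0,0.13,0,0,-1,0,0,0,0.15,0,0,-1,0,0,0,0.17,0,0,-1,0,0,0,0.17,0,0,-1]
}}

```text
time: 6.65
ee_pos: [0.4565, 0.0365, 0.1374]
eef_rot: [0.995, -0.096, -0.0, -0.0]
ft_force: [-4.2, 2.9, 4.5]
width: 0.0002
grip_force: 2.6
```

```bash
python3 -c "
from h import *
go((-52,-70,138))"
```

```text
t 6.65 bank [-57.4 -70.  137.4] F bank [-4.66  2.06] 4.55
turn [-0.    0.01  0.  ]
(-52, -70, 138) shift [ 0.13 -0.   -0.02]
```

>>> {"api": "drive_tool", "payload": {
  "series": [0,0,0,0.02,0,0,-1,0,0,0,0.04,0,0,-1,0,0,0,0.04,0,0,-1]
}}

```text
time: 6.9
ee_pos: [0.4575, 0.0364, 0.1373]
eef_rot: [0.995, -0.096, -0.001, -0.0]
ft_force: [-7.9, 4.1, 6.5]
width: 0.0004
grip_force: 4.3
```

```bash
python3 -c "
from h import *
go((-52,-70,138))"
```

```text
t 6.9 bank [-56.4 -70.  137.3] F bank [-8.54  2.5 ] 6.51
turn [0.   0.02 0.  ]
(-52, -70, 138) shift [ 0.11  0.   -0.02]
```

>>> {"api": "drive_tool", "payload": {
  "series": [0,0,0,-0.3,0,0,-1,0,0,0,-0.6,0,0,-1,0,0,0,-0.6,-1.0,0,-1,0,0,0,-0.6,-2.0,0,-1,0,0,0,-0.6,-3.0,0,-1,0,0,0,-0.6,-3.5,0,-1,0,0,0,-0.4,-3.5,0,-1,0,0,0,-0.25,-3.5,0,-1,0,0,0,-0.25,-3.5,0,-1,0,0,0,-0.25,-3.5,0,-1]
}}

```text
time: 7.73
ee_pos: [0.4756, 0.1737, 0.1371]
eef_rot: [0.995, -0.097, -0.0, 0.0]
ft_force: [-0.2, -0.4, -0.5]
width: 0.0004
grip_force: 0.0
```

>>> {"api": "drive_tool", "payload": {
  "series": [0,0,0,0.03,0,0,-1,0,0,0,0.06,0,0,-1,0,0,0,0.09,0,0,-1,0,0,0,0.12,0,0,-1,0,0,0,0.15,0,0,-1,0,0,0,0.17,0,0,-1,0,0,0,0.19,0,0,-1,0,0,0,0.19,0,0,-1]
}}

```text
time: 8.4
ee_pos: [0.4827, 0.1742, 0.1375]
eef_rot: [0.995, -0.096, 0.0, -0.0]
ft_force: [-3.5, 2.9, 2.2]
width: 0.0006
grip_force: 2.0
```

```bash
python3 -c "
from h import *
go((-52,70,138))"
```

```text
t 8.4 bank [-57.9  70.1 137.5] F bank [-3.95  2.18] 2.17
turn [-0.01 -0.    0.  ]
(-52, 70, 138) shift [ 0.15  0.   -0.01]
```

>>> {"api": "drive_tool", "payload": {
  "series": [0,0,0,0.02,0,0,-1,0,0,0,0.04,0,0,-1,0,0,0,0.06,0,0,-1,0,0,0,0.06,0,0,-1]
}}

```text
time: 8.73
ee_pos: [0.4852, 0.1735, 0.1374]
eef_rot: [0.995, -0.096, 0.0, -0.0]
ft_force: [-3.2, 3.0, 3.8]
width: 0.0003
grip_force: 2.0
```

```bash
python3 -c "
from h import *
go((-52,70,138))"
```

```text
t 8.7333 bank [-55.3  69.9 137.4] F bank [-3.72  2.3 ] 3.85
turn [-0. -0. -0.]
(-52, 70, 138) shift [ 0.08 -0.   -0.01]
```

>>> {"api": "drive_tool", "payload": {
  "series": [0,0,0,0.02,0,0,-1,0,0,0,0.04,0,0,-1,0,0,0,0.06,0,0,-1,0,0,0,0.08,0,0,-1,0,0,0,0.08,0,0,-1]
}}

```text
time: 9.15
ee_pos: [0.4884, 0.1726, 0.1373]
eef_rot: [0.995, -0.096, 0.0, 0.0]
ft_force: [-2.4, 2.4, 1.9]
width: 0.0003
grip_force: 1.7
```

```bash
python3 -c "
from h import *
go((-52,70,138),(10,70,138),(18,70,138))"
```

```text
t 9.15 bank [-52.1  69.6 137.3] F bank [-2.84  1.86] 1.91
turn [ 0. -0. -0.]
(-52, 70, 138) shift [ 0.   -0.01 -0.02]
(10, 70, 138) shift [ 1.55 -0.01 -0.02]
(18, 70, 138) shift [ 1.75 -0.01 -0.02]
```

>>> {"api": "drive_tool", "payload": {
  "series": [0,0,0,0.03,0,0,-1,0,0,0,0.06,0,0,-1,0,0,0,0.09,0,0,-1,0,0,0,0.12,0,0,-1,0,0,0,0.12,0,0,-1]
}}

```text
time: 9.57
ee_pos: [0.4932, 0.1716, 0.1373]
eef_rot: [0.995, -0.096, 0.0, 0.0]
ft_force: [-1.6, 0.9, 1.9]
width: 0.0005
grip_force: 1.3
```

>>> {"api": "drive_tool", "payload": {
  "series": [0,0,0,0.08,0,0,-1,0,0,0,0.2,0,0,-1,0,0,0,0.32,0,-0.03,-1,0,0,0,0.44,0,-0.05,-1,0,0,0,0.56,0,-0.07,-1,0,0,0,0.68,0,-0.1,-1,0,0,0,0.8,0,-0.1,-1,0,0,0,0.92,0,-0.1,-1,0,0,0,1.0,0,-0.1,-1,0,0,0,1.0,0,-0.1,-1]
}}

```text
time: 10.4
ee_pos: [0.5329, 0.1638, 0.1412]
eef_rot: [0.995, -0.096, 0.0, -0.0]
ft_force: [-0.6, 0.1, -0.4]
width: 0.0005
grip_force: 0.1
```

```bash
python3 -c "
from h import *
go((10,70,138),(16,70,138))"
```

```text
t 10.4 bank [ -6.6  69.5 141.2] F bank [-0.59 -0.05] -0.44
turn [-0.   -0.   -0.01]
(10, 70, 138) shift [ 0.42 -0.01  0.08]
(16, 70, 138) shift [ 0.57 -0.01  0.08]
```

>>> {"api": "drive_tool", "payload": {
  "series": [0,0,0,0.05,0,0.02,-1,0,0,0,0.1,0,0.04,-1,0,0,0,0.15,0,0.06,-1,0,0,0,0.2,0,0.08,-1,0,0,0,0.25,0,0.08,-1,0,0,0,0.3,0,0.08,-1,0,0,0,0.35,0,0.08,-1,0,0,0,0.4,0,0.08,-1,0,0,0,0.45,0,0.08,-1,0,0,0,0.45,0,0.08,-1]
}}

```text
time: 11.23
ee_pos: [0.5501, 0.1606, 0.1381]
eef_rot: [0.995, -0.096, 0.0, -0.0]
ft_force: [-0.3, 0.4, 0.2]
width: 0.0003
grip_force: 0.5
```

>>> {"api": "drive_tool", "payload": {
  "series": [0,0,0,0.02,0,0,-1,0,0,0,0.04,0,0,-1,0,0,0,0.06,0,0,-1,0,0,0,0.08,0,0,-1,0,0,0,0.1,0,0,-1,0,0,0,0.12,0,0,-1,0,0,0,0.14,0,0,-1,0,0,0,0.14,0,0,-1]
}}

```text
time: 11.9
ee_pos: [0.5555, 0.1596, 0.1381]
eef_rot: [0.995, -0.096, 0.0, -0.0]
ft_force: [-1.3, 0.7, -1.0]
width: 0.0003
grip_force: 0.7
```

```bash
python3 -c "
from h import *
go((20,70,138),(22,70,138))"
```

```text
t 11.9 bank [ 16.3  69.7 138.1] F bank [-1.42  0.45] -0.99
turn [-0. -0. -0.]
(20, 70, 138) shift [ 0.09 -0.01  0.  ]
(22, 70, 138) shift [ 0.14 -0.01  0.  ]
```

>>> {"api": "drive_tool", "payload": {
  "series": [0,0,0,0.02,0,0,-1,0,0,0,0.04,0,0,-1,0,0,0,0.06,0,0,-1,0,0,0,0.08,0,0,-1,0,0,0,0.08,0,0,-1]
}}

```text
time: 12.32
ee_pos: [0.5582, 0.1591, 0.1379]
eef_rot: [0.995, -0.096, -0.0, 0.0]
ft_force: [-2.5, 1.1, -2.3]
width: 0.0007
grip_force: 1.4
```

>>> {"api": "drive_tool", "payload": {
  "series": [0,0,0,0.02,0,0,-1,0,0,0,0.04,0,0,-1,0,0,0,0.04,0,0,-1]
}}

```text
time: 12.57
ee_pos: [0.5594, 0.1589, 0.1377]
eef_rot: [0.995, -0.096, -0.001, 0.0]
ft_force: [-4.9, 1.5, -3.4]
width: 0.0006
grip_force: 2.4
```

```bash
python3 -c "
from h import *
go((20,70,138),(22,70,138))"
```

```text
t 12.5667 bank [ 20.2  69.7 137.7] F bank [-5.09  0.5 ] -3.44
turn [0.   0.02 0.  ]
(20, 70, 138) shift [-0.01 -0.01 -0.01]
(22, 70, 138) shift [ 0.04 -0.01 -0.01]
```

>>> {"api": "drive_tool", "payload": {
  "series": [0,0,0,0.02,0,0,-1,0,0,0,0.04,0,0,-1,0,0,0,0.04,0,0,-1]
}}

```text
time: 12.82
ee_pos: [0.5604, 0.1587, 0.1374]
eef_rot: [0.995, -0.096, -0.001, 0.0]
ft_force: [-5.9, 2.7, -3.5]
width: 0.0004
grip_force: 3.2
```

```bash
python3 -c "
from h import *
go((-80,70,138),(-80,0,138),(-66,0,138))"
```

```text
t 12.8167 bank [ 21.3  69.8 137.4] F bank [-6.36  1.56] -3.47
turn [0.01 0.03 0.01]
(-80, 70, 138) shift [-2.53 -0.01 -0.01]
(-80, 0, 138) shift [-2.53  1.74 -0.01]
(-66, 0, 138) shift [-2.18  1.74 -0.01]
```

>>> {"api": "drive_tool", "payload": {
  "series": [0,0,0,0.03,0,0,-1,0,0,0,0.03,0,0,-1,0,0,0,-0.6,0,0,-1,0,0,0,-1.6,0,0,-1,0,0,0,-2.55,0,0,-1,0,0,0,-2.55,0.9,0,-1,0,0,0,-2.55,1.76,0,-1,0,0,0,-2.4,1.76,0,-1,0,0,0,-2.2,1.76,0,-1,0,0,0,-2.2,1.76,0,-1]
}}

```text
time: 13.65
ee_pos: [0.464, 0.1057, 0.1389]
eef_rot: [0.995, -0.097, 0.001, -0.0]
ft_force: [-1.1, 0.3, 0.4]
width: 0.0004
grip_force: 0.0
```

```bash
python3 -c "
from h import *
go((-54,0,138))"
```

```text
t 13.65 bank [-63.3  -0.7 138.9] F bank [-1.18  0.11] 0.36
turn [-0.01 -0.03 -0.02]
(-54, 0, 138) shift [ 0.23 -0.02  0.02]
```

>>> {"api": "drive_tool", "payload": {
  "series": [0,0,0,0.04,0,0,-1,0,0,0,0.08,0,0,-1,0,0,0,0.12,0,0,-1,0,0,0,0.15,0,0,-1,0,0,0,0.18,0,0,-1,0,0,0,0.2,0,0,-1,0,0,0,0.22,0,0,-1,0,0,0,0.22,0,0,-1]
}}

```text
time: 14.32
ee_pos: [0.4702, 0.1048, 0.1381]
eef_rot: [0.995, -0.096, -0.0, -0.0]
ft_force: [-3.3, 0.8, 1.5]
width: 0.0005
grip_force: 1.3
```

>>> {"api": "drive_tool", "payload": {
  "series": [0,0,0,0.02,0,0,-1,0,0,0,0.04,0,0,-1,0,0,0,0.04,0,0,-1]
}}

```text
time: 14.57
ee_pos: [0.472, 0.1044, 0.1382]
eef_rot: [0.995, -0.096, 0.0, -0.0]
ft_force: [-2.9, 2.3, 2.0]
width: 0.0006
grip_force: 1.7
```

```bash
python3 -c "
from h import *
go((-54,0,138))"
```

```text
t 14.5667 bank [-55.1  -0.5 138.2] F bank [-3.32  1.75] 2.02
turn [-0. -0. -0.]
(-54, 0, 138) shift [ 0.03 -0.01  0.01]
```

>>> {"api": "drive_tool", "payload": {
  "series": [0,0,0,0.02,0,0,-1,0,0,0,0.04,0,0,-1,0,0,0,0.05,0,0,-1,0,0,0,0.05,0,0,-1]
}}

```text
time: 14.9
ee_pos: [0.4741, 0.1038, 0.1382]
eef_rot: [0.995, -0.096, 0.0, -0.0]
ft_force: [-3.2, 2.4, 1.7]
width: 0.0005
grip_force: 1.5
```

```bash
python3 -c "
from h import *
go((-54,0,138))"
```

```text
t 14.9 bank [-53.   -0.6 138.2] F bank [-3.6   1.74] 1.72
turn [-0. -0. -0.]
(-54, 0, 138) shift [-0.03 -0.02  0.  ]
```

Free now; it has passed the earlier stop. A few more slow millimetres, then the sweep.

>>> {"api": "drive_tool", "payload": {
  "series": [0,0,0,0.03,0,0,-1,0,0,0,0.06,0,0,-1,0,0,0,0.09,0,0,-1,0,0,0,0.12,0,0,-1,0,0,0,0.12,0,0,-1]
}}

```text
time: 15.32
ee_pos: [0.4789, 0.1027, 0.1381]
eef_rot: [0.995, -0.096, 0.0, -0.0]
ft_force: [-2.5, 1.2, 0.8]
width: 0.0003
grip_force: 1.0
```

```bash
python3 -c "
from h import *
go((-8,0,141),(16,0,138))"
```

```text
t 15.3167 bank [-48.   -0.8 138.1] F bank [-2.65  0.75] 0.83
turn [-0.   -0.   -0.01]
(-8, 0, 141) shift [ 1.   -0.02 -0.07]
(16, 0, 138) shift [ 1.6  -0.02  0.  ]
```

>>> {"api": "drive_tool", "payload": {
  "series": [0,0,0,0.08,0,0,-1,0,0,0,0.2,0,0,-1,0,0,0,0.32,0,-0.03,-1,0,0,0,0.44,0,-0.05,-1,0,0,0,0.56,0,-0.07,-1,0,0,0,0.68,0,-0.1,-1,0,0,0,0.8,0,-0.1,-1,0,0,0,0.92,0,-0.1,-1,0,0,0,1.0,0,-0.1,-1,0,0,0,1.0,0,-0.1,-1]
}}

```text
time: 16.15
ee_pos: [0.5186, 0.0949, 0.1421]
eef_rot: [0.995, -0.096, 0.0, -0.0]
ft_force: [0.2, 0.5, -0.5]
width: 0.0003
grip_force: 0.0
```

>>> {"api": "drive_tool", "payload": {
  "series": [0,0,0,0.06,0,0.02,-1,0,0,0,0.12,0,0.04,-1,0,0,0,0.18,0,0.06,-1,0,0,0,0.24,0,0.08,-1,0,0,0,0.3,0,0.1,-1,0,0,0,0.36,0,0.1,-1,0,0,0,0.42,0,0.1,-1,0,0,0,0.48,0,0.1,-1,0,0,0,0.54,0,0.1,-1,0,0,0,0.58,0,0.1,-1]
}}

```text
time: 16.98
ee_pos: [0.5408, 0.0907, 0.138]
eef_rot: [0.995, -0.096, -0.0, 0.0]
ft_force: [-1.8, 0.4, -0.9]
width: 0.0004
grip_force: 0.9
```

```bash
python3 -c "
from h import *
go((20,0,138),(22,0,138))"
```

```text
t 16.9833 bank [ 15.   -0.7 138. ] F bank [-1.84  0.09] -0.87
turn [ 0.  0. -0.]
(20, 0, 138) shift [ 0.12 -0.02  0.  ]
(22, 0, 138) shift [ 0.17 -0.02  0.  ]
```

>>> {"api": "drive_tool", "payload": {
  "series": [0,0,0,0.03,0,0,-1,0,0,0,0.05,0,0,-1,0,0,0,0.07,0,0,-1,0,0,0,0.09,0,0,-1,0,0,0,0.11,0,0,-1,0,0,0,0.13,0,0,-1,0,0,0,0.15,0,0,-1,0,0,0,0.15,0,0,-1]
}}

```text
time: 17.65
ee_pos: [0.5458, 0.0898, 0.1376]
eef_rot: [0.995, -0.096, -0.001, 0.0]
ft_force: [-4.3, 1.8, -3.6]
width: 0.0004
grip_force: 2.5
```

>>> {"api": "drive_tool", "payload": {
  "series": [0,0,0,0.02,0,0,-1,0,0,0,0.03,0,0,-1,0,0,0,0.03,0,0,-1]
}}

```text
time: 17.9
ee_pos: [0.5465, 0.0896, 0.1374]
eef_rot: [0.995, -0.096, -0.001, 0.0]
ft_force: [-5.9, 1.8, -3.1]
width: 0.0001
grip_force: 3.1
```

```bash
python3 -c "
from h import *
go((22,0,138))"
```

```text
t 17.9 bank [ 20.9  -0.7 137.4] F bank [-6.13  0.69] -3.14
turn [0.01 0.03 0.  ]
(22, 0, 138) shift [ 0.03 -0.02 -0.02]
```

Slightly further, then retreat and move to the right lever.

>>> {"api": "drive_tool", "payload": {
  "series": [0,0,0,0.03,0,0,-1,0,0,0,0.05,0,0,-1,0,0,0,-0.6,0,0,-1,0,0,0,-1.6,0,0,-1,0,0,0,-2.55,0,0,-1,0,0,0,-2.55,0.9,0,-1,0,0,0,-2.55,1.74,0,-1,0,0,0,-2.4,1.74,0,-1,0,0,0,-2.2,1.74,0,-1,0,0,0,-2.2,1.74,0,-1]
}}

```text
time: 18.73
ee_pos: [0.4502, 0.0377, 0.139]
eef_rot: [0.995, -0.097, 0.001, -0.0]
ft_force: [0.0, -0.1, 0.3]
width: 0.0008
grip_force: 0.0
```

>>> {"api": "drive_tool", "payload": {
  "series": [0,0,0,0.04,0,0,-1,0,0,0,0.08,0,0,-1,0,0,0,0.12,0,0,-1,0,0,0,0.15,0,0,-1,0,0,0,0.17,0,0,-1,0,0,0,0.19,0,0,-1,0,0,0,0.19,0,0,-1]
}}

```text
time: 19.32
ee_pos: [0.4554, 0.0366, 0.1381]
eef_rot: [0.995, -0.096, -0.0, -0.0]
ft_force: [-0.4, 0.1, 0.5]
width: 0.001
grip_force: 0.3
```

```bash
python3 -c "
from h import *
go((-54,-70,138))"
```

```text
t 19.3167 bank [-58.5 -70.1 138.1] F bank [-0.44  0.06] 0.51
turn [-0.  0. -0.]
(-54, -70, 138) shift [ 0.11 -0.    0.  ]
```

>>> {"api": "drive_tool", "payload": {
  "series": [0,0,0,0.02,0,0,-1,0,0,0,0.04,0,0,-1,0,0,0,0.06,0,0,-1,0,0,0,0.08,0,0,-1,0,0,0,0.08,0,0,-1]
}}

```text
time: 19.73
ee_pos: [0.4588, 0.036, 0.1382]
eef_rot: [0.995, -0.096, 0.0, -0.0]
ft_force: [-1.7, 1.3, 2.3]
width: 0.0005
grip_force: 1.4
```

>>> {"api": "drive_tool", "payload": {
  "series": [0,0,0,0.02,0,0,-1,0,0,0,0.03,0,0,-1,0,0,0,0.03,0,0,-1]
}}

```text
time: 19.98
ee_pos: [0.4599, 0.0357, 0.1382]
eef_rot: [0.995, -0.096, 0.0, -0.0]
ft_force: [-2.2, 2.0, 1.9]
width: 0.0
grip_force: 1.4
```

```bash
python3 -c "
from h import *
go((-54,-70,138))"
```

```text
t 19.9833 bank [-53.9 -70.2 138.2] F bank [-2.5   1.56] 1.91
turn [-0. -0. -0.]
(-54, -70, 138) shift [-0. -0.  0.]
```

Free as well. Sweeping.

>>> {"api": "drive_tool", "payload": {
  "series": [0,0,0,0.03,0,0,-1,0,0,0,0.06,0,0,-1,0,0,0,0.09,0,0,-1,0,0,0,0.12,0,0,-1,0,0,0,0.15,0,0,-1,0,0,0,0.15,0,0,-1]
}}

```text
time: 20.48
ee_pos: [0.466, 0.0343, 0.1382]
eef_rot: [0.995, -0.096, 0.0, -0.0]
ft_force: [-1.9, 0.1, 1.3]
width: 0.0006
grip_force: 0.9
```

>>> {"api": "drive_tool", "payload": {
  "series": [0,0,0,0.08,0,0,-1,0,0,0,0.2,0,0,-1,0,0,0,0.32,0,-0.03,-1,0,0,0,0.44,0,-0.05,-1,0,0,0,0.56,0,-0.07,-1,0,0,0,0.68,0,-0.1,-1,0,0,0,0.8,0,-0.1,-1,0,0,0,0.92,0,-0.1,-1,0,0,0,1.0,0,-0.1,-1,0,0,0,1.0,0,-0.1,-1]
}}

```text
time: 21.32
ee_pos: [0.5057, 0.0266, 0.1421]
eef_rot: [0.995, -0.096, 0.0, -0.0]
ft_force: [-0.2, 0.4, -0.1]
width: 0.0005
grip_force: 0.0
```

>>> {"api": "drive_tool", "payload": {
  "series": [0,0,0,0.06,0,0.02,-1,0,0,0,0.12,0,0.04,-1,0,0,0,0.18,0,0.06,-1,0,0,0,0.24,0,0.08,-1,0,0,0,0.3,0,0.1,-1,0,0,0,0.36,0,0.1,-1,0,0,0,0.42,0,0.1,-1,0,0,0,0.48,0,0.1,-1,0,0,0,0.54,0,0.1,-1,0,0,0,0.58,0,0.1,-1]
}}

```text
time: 22.15
ee_pos: [0.5279, 0.0224, 0.138]
eef_rot: [0.995, -0.096, -0.0, 0.0]
ft_force: [-1.9, 0.6, -1.8]
width: 0.0002
grip_force: 0.9
```

```bash
python3 -c "
from h import *
go((20,-70,138),(22,-70,138))"
```

```text
t 22.15 bank [ 15.4 -70.3 138. ] F bank [-2.03  0.25] -1.82
turn [ 0.  0. -0.]
(20, -70, 138) shift [ 0.12 -0.01  0.  ]
(22, -70, 138) shift [ 0.17 -0.01  0.  ]
```

>>> {"api": "drive_tool", "payload": {
  "series": [0,0,0,0.03,0,0,-1,0,0,0,0.05,0,0,-1,0,0,0,0.07,0,0,-1,0,0,0,0.09,0,0,-1,0,0,0,0.11,0,0,-1,0,0,0,0.13,0,0,-1,0,0,0,0.15,0,0,-1,0,0,0,0.15,0,0,-1]
}}

```text
time: 22.82
ee_pos: [0.5328, 0.0214, 0.1375]
eef_rot: [0.995, -0.096, -0.001, 0.0]
ft_force: [-5.0, 1.5, -3.8]
width: 0.0003
grip_force: 2.6
```

>>> {"api": "drive_tool", "payload": {
  "series": [0,0,0,0.02,0,0,-1,0,0,0,0.04,0,0,-1,0,0,0,0.04,0,0,-1]
}}

```text
time: 23.07
ee_pos: [0.5337, 0.0212, 0.1372]
eef_rot: [0.995, -0.096, -0.002, 0.0]
ft_force: [-7.9, 2.6, -4.9]
width: 0.0006
grip_force: 3.5
```

```bash
python3 -c "
from h import *
go((22,-70,138))"
```

```text
t 23.0667 bank [ 21.3 -70.3 137.2] F bank [-8.24  1.02] -4.92
turn [0.01 0.04 0.  ]
(22, -70, 138) shift [ 0.02 -0.01 -0.02]
```

>>> {"api": "drive_tool", "payload": {
  "series": [0,0,0,-0.3,0,0,-1,0,0,0,-1.2,0,0,-1,0,0,0,-1.9,0,0,-1,0,0,0,-1.91,0.65,0,-1,0,0,0,-1.91,0.65,0,-1,0,0,0,-1.91,0.65,0.4,-1,0,0,0,-1.91,0.65,0.8,-1,0,0,0,-1.91,0.65,1.1,-1,0,0,0,-1.91,0.65,1.13,-1,0,0,0,-1.91,0.65,1.13,-1]
}}

```text
time: 23.9
ee_pos: [0.4557, 0.01, 0.0931]
eef_rot: [0.995, -0.096, 0.0, -0.0]
ft_force: [0.0, -0.2, -0.4]
width: 0.0002
grip_force: 0.0
```

```bash
python3 -c "
from h import *
import cv2
go((-55,-85,92),(-55,-38,92))
b=camera('side')[130:280,180:330]
cv2.imwrite('pics/c4.png',cv2.resize(b,(600,600),interpolation=cv2.INTER_CUBIC)[:,:,::-1])"
```

```text
t 23.9 bank [-53.1 -96.2  93.1] F bank [ 0.08 -0.23] -0.45
turn [-0. -0. -0.]
(-55, -85, 92) shift [-0.05 -0.28  0.03]
(-55, -38, 92) shift [-0.05 -1.45  0.03]
```

View pics/c4.png

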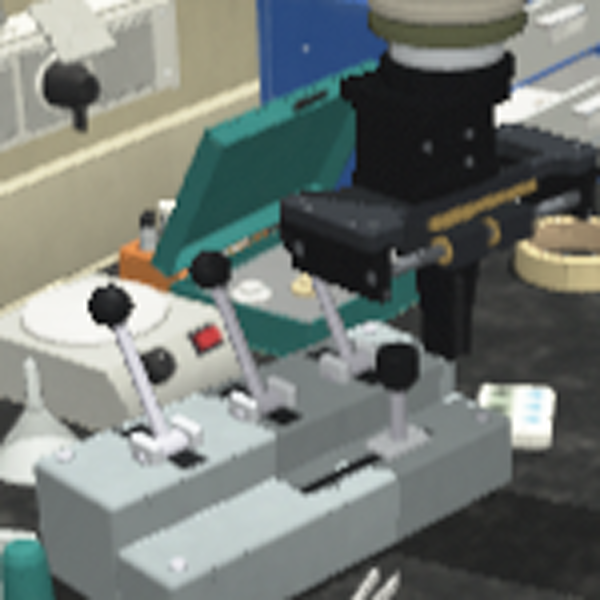

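All three levers are leaning back (knobs at (110,305), (210,270); the right one is hidden behind the gripper). The fingertip at (445,355) is to the right of the lock knob at (397,365). Next I push left.

>>> {"api": "drive_tool", "payload": {
  "series": [0,0,0,-0.05,-0.1,0,-1,0,0,0,-0.05,-0.2,0,-1,0,0,0,-0.05,-0.26,0,-1,0,0,0,-0.05,-0.3,0,-1,0,0,0,-0.05,-0.34,0,-1,0,0,0,-0.05,-0.38,0,-1,0,0,0,-0.05,-0.42,0,-1,0,0,0,-0.05,-0.46,0,-1,0,0,0,-0.05,-0.46,0,-1]
}}

```text
time: 24.7
ee_pos: [0.4569, 0.0288, 0.093]
eef_rot: [0.995, -0.096, 0.0, -0.0]
ft_force: [-0.3, 1.0, -0.3]
width: 0.0002
grip_force: 0.0
```

```bash
python3 -c "
from h import *
go((-55,-70,92))"
```

```text
t 24.7 bank [-55.6 -77.5  93. ] F bank [-0.47  0.88] -0.31
turn [-0. -0.  0.]
(-55, -70, 92) shift [ 0.01 -0.19  0.02]
```

>>> {"api": "drive_tool", "payload": {
  "series": [0,0,0,0,-0.03,0,-1,0,0,0,0,-0.06,0,-1,0,0,0,0,-0.09,0,-1,0,0,0,0,-0.12,0,-1,0,0,0,0,-0.15,0,-1,0,0,0,0,-0.15,0,-1]
}}

```text
time: 25.2
ee_pos: [0.4579, 0.0343, 0.0929]
eef_rot: [0.995, -0.096, -0.0, 0.0]
ft_force: [0.5, -2.7, -0.2]
width: 0.0007
grip_force: 1.1
```

```bash
python3 -c "
from h import *
go((-55,-70,92))"
```

```text
t 25.2 bank [-55.6 -71.9  92.9] F bank [ 1.02 -2.51] -0.16
turn [ 0. -0. -0.]
(-55, -70, 92) shift [ 0.01 -0.05  0.02]
```

>>> {"api": "drive_tool", "payload": {
  "series": [0,0,0,0,-0.03,0,-1,0,0,0,0,-0.06,0,-1,0,0,0,0,-0.09,0,-1,0,0,0,0,-0.12,0,-1,0,0,0,0,-0.12,0,-1]
}}

```text
time: 25.62
ee_pos: [0.4589, 0.0394, 0.093]
eef_rot: [0.995, -0.096, 0.0, -0.0]
ft_force: [-0.6, -1.9, -0.2]
width: 0.0006
grip_force: 0.8
```

>>> {"api": "drive_tool", "payload": {
  "series": [0,0,0,0,-0.03,0,-1,0,0,0,0,-0.06,0,-1,0,0,0,0,-0.06,0,-1]
}}

```text
time: 25.87
ee_pos: [0.4594, 0.0417, 0.093]
eef_rot: [0.995, -0.096, 0.0, -0.0]
ft_force: [0.0, -0.7, -0.7]
width: 0.0001
grip_force: 0.9
```

```bash
python3 -c "
from h import *
go((-55,-38,92))"
```

```text
t 25.8667 bank [-55.5 -64.4  93. ] F bank [ 0.15 -0.68] -0.66
turn [-0. -0. -0.]
(-55, -38, 92) shift [ 0.01 -0.66  0.02]
```

>>> {"api": "drive_tool", "payload": {
  "series": [0,0,0,0,-0.07,0,-1,0,0,0,0,-0.14,0,-1,0,0,0,0,-0.21,0,-1,0,0,0,0,-0.28,0,-1,0,0,0,0,-0.35,0,-1,0,0,0,0,-0.42,0,-1,0,0,0,0,-0.48,0,-1,0,0,0,0,-0.54,0,-1,0,0,0,0,-0.6,0,-1,0,0,0,0,-0.6,0,-1]
}}

```text
time: 26.7
ee_pos: [0.464, 0.0656, 0.093]
eef_rot: [0.995, -0.096, 0.0, -0.0]
ft_force: [-1.2, -1.3, -0.6]
width: 0.0009
grip_force: 0.4
```

>>> {"api": "drive_tool", "payload": {
  "series": [0,0,0,0,-0.03,0,-1,0,0,0,0,-0.06,0,-1,0,0,0,0,-0.09,0,-1,0,0,0,0,-0.12,0,-1,0,0,0,0,-0.12,0,-1]
}}

```text
time: 27.12
ee_pos: [0.4649, 0.0699, 0.093]
eef_rot: [0.995, -0.096, 0.0, -0.0]
ft_force: [-1.1, -2.4, 0.5]
width: 0.0003
grip_force: 0.9
```

```bash
python3 -c "
from h import *
go((-55,-30,92))"
```

```text
t 27.1167 bank [-55.6 -35.6  93. ] F bank [-0.62 -2.56] 0.52
turn [-0. -0. -0.]
(-55, -30, 92) shift [ 0.01 -0.14  0.02]
```

>>> {"api": "drive_tool", "payload": {
  "series": [0,0,0,0,-0.02,0,-1,0,0,0,0,-0.04,0,-1,0,0,0,0,-0.06,0,-1,0,0,0,0,-0.08,0,-1,0,0,0,0,-0.1,0,-1,0,0,0,0,-0.1,0,-1]
}}

```text
time: 27.62
ee_pos: [0.4656, 0.0738, 0.093]
eef_rot: [0.995, -0.096, 0.0, -0.0]
ft_force: [-0.2, -3.0, -0.3]
width: 0.0007
grip_force: 0.9
```

>>> {"api": "drive_tool", "payload": {
  "series": [0,0,0,0,-0.02,0,-1,0,0,0,0,-0.04,0,-1,0,0,0,0,-0.04,0,-1]
}}

```text
time: 27.87
ee_pos: [0.4659, 0.0751, 0.093]
eef_rot: [0.995, -0.096, -0.0, 0.0]
ft_force: [-0.4, -3.4, 0.2]
width: 0.0004
grip_force: 1.6
```

```bash
python3 -c "
from h import *
go((-55,-28,92))"
```

```text
t 27.8667 bank [-55.5 -30.4  93. ] F bank [ 0.24 -3.37] 0.24
turn [ 0. -0. -0.]
(-55, -28, 92) shift [ 0.01 -0.06  0.02]
```

>>> {"api": "drive_tool", "payload": {
  "series": [0,0,0,0,-0.02,0,-1,0,0,0,0,-0.04,0,-1,0,0,0,0,-0.04,0,-1]
}}

```text
time: 28.12
ee_pos: [0.4661, 0.076, 0.0929]
eef_rot: [0.995, -0.096, -0.0, 0.001]
ft_force: [-1.0, -6.0, 2.2]
width: 0.0008
grip_force: 3.1
```

>>> {"api": "drive_tool", "payload": {
  "series": [0,0,0,0,-0.02,0,-1,0,0,0,0,-0.03,0,-1,0,0,0,0,-0.03,0,-1]
}}

```text
time: 28.37
ee_pos: [0.4662, 0.0765, 0.0929]
eef_rot: [0.995, -0.097, -0.0, 0.001]
ft_force: [-3.0, -8.3, 3.3]
width: 0.0001
grip_force: 4.3
```

```bash
python3 -c "
from h import *
go((-55,-28,92))"
```

```text
t 28.3667 bank [-55.5 -28.9  92.9] F bank [-1.4  -8.68] 3.31
turn [ 0.02  0.01 -0.02]
(-55, -28, 92) shift [ 0.01 -0.02  0.02]
```

It has reached the stop. One more firm millimetre, then back off and lift clear.

>>> {"api": "drive_tool", "payload": {
  "series": [0,0,0,0,-0.02,0,-1,0,0,0,0,-0.02,0,-1,0,0,0,0,0.2,0,-1,0,0,0,0,0.6,0,-1,0,0,0,0,0.6,-0.8,-1,0,0,0,0,0.6,-1.6,-1,0,0,0,-0.4,0.6,-2.4,-1,0,0,0,-0.4,1.2,-3.2,-1,0,0,0,-0.4,1.8,-3.8,-1,0,0,0,-0.4,2.2,-4.0,-1]
}}

```text
time: 29.2
ee_pos: [0.4349, -0.0065, 0.2568]
eef_rot: [0.995, -0.096, 0.003, 0.0]
ft_force: [0.2, -1.3, -0.3]
width: 0.0007
grip_force: 0.0
```

>>> {"api": "drive_tool", "payload": {
  "series": [0,0,0,0,1,0,-1,0,0,0,0,2,0,-1,0,0,0,0,3,0,-1,0,0,0,0,4,0,-1,0,0,0,0,5,0,-1,0,0,0,0,6,0,-1,0,0,0,0,6,0,-1]
}}

```text
time: 29.78
ee_pos: [0.3854, -0.248, 0.2524]
eef_rot: [0.995, -0.1, 0.0, 0.0]
ft_force: [-0.5, -0.0, 0.3]
width: 0.0007
grip_force: 0.0
```

```bash
python3 - <<'E'
from h import *
import cv2
go()
a=camera('top')[165:260,140:310];b=camera('side')[180:310,160:330]
cv2.imwrite('pics/e.png',np.vstack([cv2.resize(x,None,fx=2.6,fy=2.6,interpolation=cv2.INTER_CUBIC) for x in(a,b)])[:,:,::-1])
for n,off in(("top",(140,165)),("side",(160,180))):
  for q in((41,70,153),(41,0,153),(41,-70,153),(-55,-10,103)): print(n,q,((proj(n,q)-off)*2.6+[0,247 if n=="side" else 0]).round(0))
E
```

```text
t 29.7833 bank [ -72.9 -362.9  252.4] F bank [-0.52 -0.12] 0.32
turn [ 0.01 -0.   -0.1 ]
top (41, 70, 153) [136.  39.]
top (41, 0, 153) [208.  52.]
top (41, -70, 153) [281.  65.]
top (-55, -10, 103) [206. 156.]
side (41, 70, 153) [125. 313.]
side (41, 0, 153) [189. 290.]
side (41, -70, 153) [248. 269.]
side (-55, -10, 103) [272. 372.]
```

View pics/e.png

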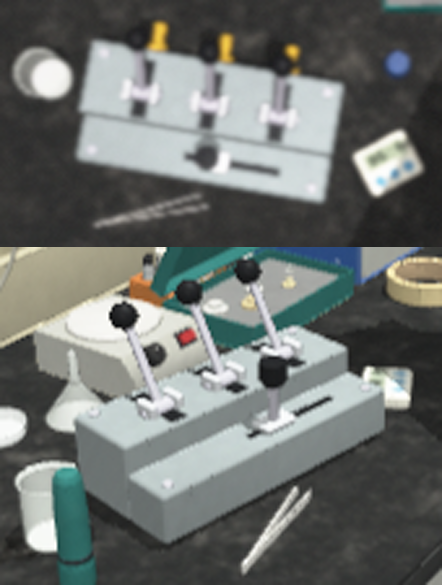

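The knobs are seen at side (124,316), (189,292), (247,270), lock knob (273,372), all within about 3 px of the shut/locked predictions. The bystanders have not moved.

```bash
python3 -c "
from bench import r
print(r.close_job())"
```

```text
the job is handed in; nothing more can be done
None
```

The gas bank is shut down and handed in at about 30 s: levers thrown left, middle, right, then the lock slide pushed home; pushes read at most about 12 N after each move (peaks in between weren't logged), and the final pictures match the shut and locked positions with the bystanders in view unmoved.

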